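# Fit the D-bore cam on the mechanical toy

### The job

Pick the yellow pear-shaped cam, the one with the D-shaped hole, and fit it onto the flatted shaft of the plywood toy box: flat to flat (red line over red line), right way up, pushed fully home so that it sits flat on the collar, then let go of it. Leave the blue cam and the plain wooden wheel where they lie.

Things in the scene. Friction and masses are not known exactly. Their poses are not given: they have to be found in the camera images.
- dcam_hub (a point): Yellow cam, loose, hub up, 110 g, 56 mm high: 10 mm pear-shaped plate (radius 35 mm, nose 52 mm from axis along +x), above it a 48 mm square hub (sides square to x, y; grip these). D-bore right through: radius 16.5 mm, flat on the +x (nose) side, 4.5 mm from the axis. Red line on the +x side. Origin: on the bore axis, 33 mm above the underside, mid-hub; z up
- shaft_seat (a point): Top centre of the 48 mm collar at the foot of the fixed steel shaft, 50 mm above the bench, on the shaft axis, z up. Shaft 56 mm tall, D-section: radius 14 mm, flat facing +x, 2 mm from axis; top 16 mm tapers to a third about x = -6 mm. Seated: cam x along this x (10 deg play), its origin 33 mm above this. Red line on box along +x. Plywood box 150 (x) x 120 (y) x 45 mm high round it
- sqcam_hub (a point): Blue cam, not wanted, loose: outside as the yellow cam, but a 20 mm square hole and no red line. Origin on its axis, 33 mm above the underside, mid-hub; x to the nose, z up
- wheel_hub (a point): Plain wooden wheel, not wanted, loose: round plate of 40 mm radius, 10 mm thick, under a 48 mm square hub, 56 mm high in all, with a 20 mm round hole. Origin on its axis, 33 mm above the underside, mid-hub; z up
There are look-alikes about, which are no part of the job. Of the things that look like the part that bears shaft_seat, the smaller one is meant.

How it is judged:
By the outcome, as a careful person would: the job done as asked, in the order asked, and still so for the second after the job is handed in, with the robot touching nothing.
It also fails if it takes over 38 s, if anything falls off the work surface, if the arm or the gripper's body presses on something with over 40 N, if the wrist force passes 120 N, or if a joint passes its speed limit or range.

### The arm

A 6-joint arm with a two-finger parallel gripper is mounted at the origin on the work surface. World frame = base frame: x ahead of the robot, y to its left, z up, the work surface at z = 0. Lengths are in m, angles in rad, forces in N, time in s.
With the tool pointing down it reaches from about 0.4 to 0.825 m from the base axis. Payload 7 kg.
Tool frame: the origin (TCP) lies at the centre of the arm's flange, where the gripper is bolted on; the fingertips stand 178 mm ahead of it and the grasp point (between the pads) lies arm.tcp_to_grasp ahead of it (arm.tcp_to_grasp is the distance from the TCP to the grasp point, in m); z points along the fingers, y is the direction in which the jaws open and shut (so a half turn about z gives the same grasp; the last joint's range is limited). The gripper opens to 88 mm and grips with 3 to 60 N. Pads are 19 mm wide; open, the fingers measure 130 mm over their backs; the gripper's body (78 mm by 193 mm) begins 47 mm behind the grasp point.
Start: joints at [-1.017, 0.359, 0.012, 0, -1.224, -0.288], TCP at [0.177, -0.651, 0.405] pointing down, gripper open.
Joint ranges: [-3.07, 3.07], [-1.43, 2.12], [-1.02, 1.25], [-3.03, 1.67], [-3.05, -0], [-3.03, 3.03]. Speed limits (rad/s): [2.39, 2.39, 3.01, 3.14, 3.14, 3.14].

### API

Orientations are given as [roll, pitch, yaw] about the fixed x, y, z axes, in that order (R = Rz(yaw) Ry(pitch) Rx(roll)).
In Python, from station import arm gives the robot as it stands.
- The arm moves only by the tool move_arm, never from a script. Its argument "deltas" is a list of rows, each a list of 6 numbers: the shift along the world's x, y, z in mm, then the turn, a rotation vector about the world's x, y, z in degrees. In form: [[tx, ty, tz, ax, ay, az], ...]. A call has exactly 5 rows; each row shifts and turns the commanded pose from where the row before left it; what a row does not reach is not made up. A row lasts 1/12 s, in which the tool goes at most 41.7 mm and 7.16 degrees, less where a joint would pass 70% of its speed; a pose out of reach is approached as far as the arm can. A call with a gripper value outside its range is refused whole. "claw" is the closure in counts, from 0 (fully open) to 255 (shut), set as the call begins (left out, the last holds). The fingers move at their own pace and stop on an object; "squeeze" is the grip in N (left out, the last holds). Time passes only in rows, so rows that do not move let the fingers close, or fill a call up. It gives the time, the measured TCP pose, the force and the opening at its end, in the units of the state.
- arm.get_state(): the state, without advancing time (a new reading comes with each control period).
- arm.grab_frame(name): name is "scene" or "top" or "wrist"; returns the picture (420x560x3 uint8, red, green, blue); there is no depth.
- arm.calibration(name): a dict with "intrinsics" (3x3 intrinsics, pixels), "T" (4x4, takes a point from camera to world coordinates); the wrist camera has in their place "mount" (4x4, takes a point from camera to tool coordinates, whose origin is the TCP and whose axes are the flange's). Camera axes: x right, y up, looking along -z (the intrinsics and any distortion apply to the point x, -y, -z); pixel columns grow to the right and rows downward; lengths in m; the calibration is good to about 2 mm. A picture is of the moment at which its call begins: read the wrist's pose just before it. calibration takes no time and is no camera call.
- arm.job_done(): hands the job in, once; it reports no verdict.
Trained networks look in the newest picture that a camera, given by its name, has taken for a name from the list of things; names that differ only in an ending like _2 or _b are one class to them, and where a whole thing is asked for, a point or a joint stands for the part that bears it (a point fixed in the world has none). Each returns a list of dicts, best first, with "score" (0 to 1); they miss things now and then, are a little off and sometimes report something else, mostly with a low value. They report only what shows in the picture. A call takes as long as a camera call. They do not tell look-alikes from the thing itself.
- arm.spot_in(thing, camera): "xy" ([column, row] in pixels, amid what is visible of it).
- arm.masks_of(thing, camera): "pixels" (420x560 bool, what is visible of it) and "xy" ([column, row] in pixels, amid what is visible of it).
- arm.spot_point(thing, camera): "xy" ([column, row] in pixels: a listed point, or the origin of a listed thing).
The state is a dict: "t": time; "q": joint angles; "qd": joint speeds; "joint_efforts": joint torques, N m; "eef_pos": TCP position; "ee_rot": TCP orientation; "force": force on the tool from outside, world axes, zero at the start; "moment": the same for the moment, N m; "width": finger opening in m.
Only numpy, scipy, OpenCV 4.12 (cv2) and the standard library are available. Lean on these libraries where they do the work, as an engineer would, in place of code of your own. Each camera call takes 0.05 s, during which the arm holds its last target. There are 200 camera calls.

## Working session

There is one attempt and no reset: what is moved stays moved. The work goes in short steps, Python scripts to look and compute and a tool call to move; the robot and the scene stay as the last step left them, time stands still between calls to the robot, and variables do not carry over. Pictures are saved under pics/ and viewed, about 8 in all and at most 12, crops included, and the job is handed in when it is done.

Besides the shell and the picture viewer there is one more tool, called after "Request:" as name(argument=value, ...) on one line, values as JSON. move_arm: Moves the arm, as the interface text tells. Its arguments: {"type":"object","properties":{"deltas":{"type":"array","items":{"type":"array","items":{"type":"number"}}},"claw":{"type":"number"},"squeeze":{"type":"number"}},"required":["deltas"]}

```bash
mkdir -p pics; cat > h.py <<'E'
import numpy as np, cv2
from station import arm
from scipy.spatial.transform import Rotation as R
def camT(name,st=None):
    c=arm.calibration(name)
    if 'T' in c: return np.array(c['intrinsics']),np.array(c['T']),c
    st=st or arm.get_state(); T=np.eye(4); T[:3,:3]=R.from_euler('xyz',st['ee_rot']).as_matrix(); T[:3,3]=st['eef_pos']
    return np.array(c['intrinsics']),T@np.array(c['mount']),c
def ray(name,xy,z,st=None):
    K,T,c=camT(name,st); d=np.linalg.inv(K)@[xy[0],xy[1],1]; d=T[:3,:3]@[d[0],-d[1],-d[2]]
    return T[:3,3]+d*(z-T[2,3])/d[2]
def proj(name,p,st=None):
    K,T,c=camT(name,st); q=T[:3,:3].T@(np.array(p)-T[:3,3]); u=K@[q[0],-q[1],-q[2]]; return u[:2]/u[2]
def save(img,f): cv2.imwrite('pics/'+f,img[:,:,::-1])
E
python3 - <<'E'
from h import *
print(arm.tcp_to_grasp, arm.get_state())
ims=[]
for n in ['top','scene']:
    c=arm.calibration(n); print(n,{k:np.round(v,3).tolist() if not isinstance(v,str) else v for k,v in c.items()})
    im=arm.grab_frame(n); save(im,n+'0.png')
    for t,z in [('dcam_hub',.033),('shaft_seat',.05),('sqcam_hub',.033),('wheel_hub',.033)]:
        for d in arm.spot_point(t,n): print(n,t,round(d['score'],2),np.round(d['xy'],1),np.round(ray(n,d['xy'],z),3))
print({k:np.round(v,3).tolist() for k,v in arm.calibration('wrist').items()})
E
```

```text
0.1593 {'t': 0.0, 'q': array([-1.01688663e+00,  3.59431541e-01,  1.10919192e-02, -3.12048408e-04,
       -1.22412701e+00, -2.88130683e-01]), 'qd': array([-1.10902204e-04, -4.28540553e-05, -4.18873253e-04, -1.03059920e-03,
       -6.57993350e-04,  2.47059780e-03]), 'joint_efforts': array([ 2.75812827e-04, -5.82719886e+01,  2.93051594e+01,  6.99706793e+00,
        7.03178113e-03, -9.70552696e-05]), 'eef_pos': array([ 0.17726686, -0.65112474,  0.40371482]), 'ee_rot': array([ 3.13990785e+00, -1.93422215e-04, -2.87591975e+00]), 'force': array([ 0.16944712, -0.51742486,  0.95013907]), 'moment': array([ 0.02855968,  0.00821843, -0.02083677]), 'width': 0.08724973040079913}
top {'intrinsics': [[469.043, 0.0, 284.937], [0.0, 469.043, 208.377], [0.0, 0.0, 1.0]], 'T': [[0.015, 0.996, -0.083, 0.355], [-1.0, 0.013, -0.021, 0.004], [-0.02, 0.084, 0.996, 0.978], [0.0, 0.0, 0.0, 1.0]]}
top dcam_hub 0.8 [388.5 199.4] [ 0.455 -0.184  0.033]
top shaft_seat 0.68 [156.2 310.7] [0.228 0.273 0.05 ]
top shaft_seat 0.62 [209.  155.7] [0.537 0.178 0.05 ]
top sqcam_hub 0.62 [398.3 122.3] [ 0.614 -0.205  0.033]
top wheel_hub 0.56 [316.2 146.8] [ 0.561 -0.038  0.033]
scene {'intrinsics': [[500.476, 0.0, 285.668], [0.0, 500.476, 200.227], [0.0, 0.0, 1.0]], 'T': [[-0.4, -0.652, 0.644, 1.043], [0.916, -0.272, 0.293, 0.275], [-0.016, 0.707, 0.707, 0.72], [0.0, 0.0, 0.0, 1.0]]}
scene dcam_hub 0.8 [193.7 187.1] [ 0.454 -0.194  0.033]
scene shaft_seat 0.82 [443.5 162.4] [0.209 0.25  0.05 ]
scene shaft_seat 0.75 [361.9 271.1] [0.536 0.18  0.05 ]
scene sqcam_hub 0.8 [143.1 244.6] [ 0.619 -0.201  0.033]
scene wheel_hub 0.6 [239.  247.6] [ 0.558 -0.038  0.033]
{'intrinsics': [[298.704, 0.0, 285.408], [0.0, 298.704, 204.573], [0.0, 0.0, 1.0]], 'mount': [[-0.001, 0.954, 0.3, 0.081], [1.0, 0.001, -0.001, 0.002], [-0.001, 0.3, -0.954, 0.02], [0.0, 0.0, 0.0, 1.0]]}
```

View pics/top0.png

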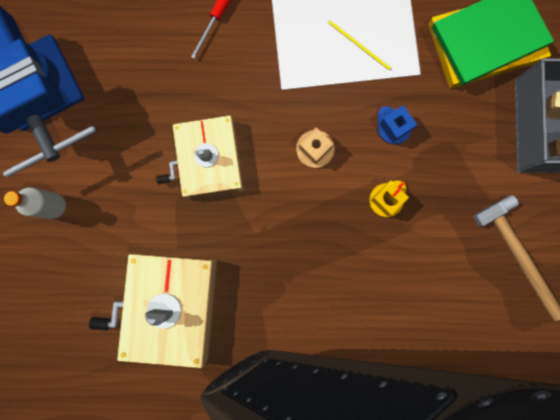

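View pics/scene0.png

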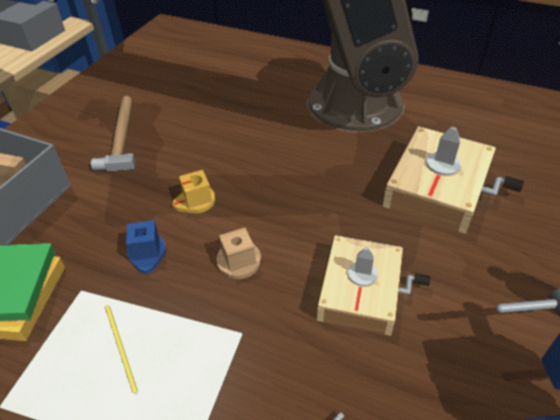

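Request:
move_arm(deltas=[[14, 23, 0, 0, 0, 6], [14, 23, 0, 0, 0, 6], [14, 23, 0, 0, 0, 6], [14, 23, 0, 0, 0, 6], [14, 23, 0, 0, 0, 6]], claw=0, squeeze=25)

```text
t: 0.92
eef_pos: [0.2477, -0.5352, 0.4047]
ee_rot: [-3.141, -0.0, -2.347]
force: [0.6, 0.0, 0.2]
width: 0.0874
```

Request:
move_arm(deltas=[[14, 23, 0, 0, 0, 6], [14, 23, 0, 0, 0, 6], [14, 23, 0, 0, 0, 6], [14, 23, 0, 0, 0, 6], [14, 23, 0, 0, 0, 6]])

```text
t: 1.33
eef_pos: [0.3177, -0.4201, 0.4049]
ee_rot: [-3.141, -0.0, -1.823]
force: [0.2, 0.1, -0.1]
width: 0.0877
```

Request:
move_arm(deltas=[[14, 23, 0, 0, 0, 6], [14, 23, 0, 0, 0, 6], [14, 23, 0, 0, 0, 6], [14, 23, 0, 0, 0, 6], [14, 23, 0, 0, 0, 6]])

```text
t: 1.75
eef_pos: [0.3877, -0.305, 0.405]
ee_rot: [-3.141, -0.0, -1.3]
force: [0.6, -0.1, -0.6]
width: 0.0874
```

Request:
move_arm(deltas=[[14, 23, 0, 0, 0, 6], [14, 23, 0, 0, 0, 6], [14, 23, 0, 0, 0, 6], [14, 23, 0, 0, 0, 6], [0, 0, 0, 0, 0, 0]])

```text
t: 2.17
eef_pos: [0.4451, -0.2117, 0.405]
ee_rot: [-3.14, -0.001, -0.877]
force: [0.4, -0.2, -0.9]
width: 0.0881
```

```bash
cat > look.py <<'E'
from h import *
import sys
st=arm.get_state(); im=arm.grab_frame('wrist'); save(im,sys.argv[1])
print(st['t'],st['eef_pos'],np.degrees(st['ee_rot']),st['force'],st['width'])
for t,z in [('dcam_hub',.033),('shaft_seat',.05)]:
    for d in arm.spot_point(t,'wrist'): print(t,round(d['score'],2),np.round(d['xy'],1),np.round(ray('wrist',d['xy'],z,st),4))
E
python3 look.py w1.png
```

```text
2.1667 [ 0.44506011 -0.21166088  0.40499182] [-1.79931614e+02 -4.58225231e-02 -5.02557466e+01] [ 0.3886764  -0.19733838 -0.93037453] 0.0880955607444335
dcam_hub 0.67 [267.3 191. ] [ 0.4555 -0.1863  0.033 ]
```

View pics/w1.png

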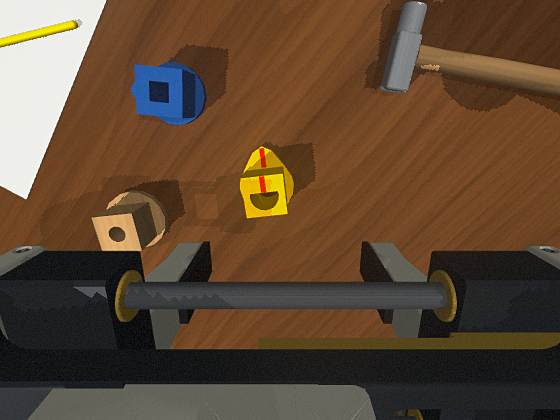

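```bash
cat > cam.py <<'E'
from h import *
st=arm.get_state(); im=arm.grab_frame('wrist').astype(int); 
r,g,b=im[...,0],im[...,1],im[...,2]
red=(r>150)&(g<70)&(b<70)
n,lab,s,c=cv2.connectedComponentsWithStats(red.astype(np.uint8))
for i in range(1,n):
    if s[i,4]>25:
        ys,xs=np.where(lab==i); v=cv2.fitLine(np.c_[xs,ys].astype(np.float32),2,0,.01,.01).ravel()
        a=v[2:]-8*v[:2]; e=v[2:]+8*v[:2]
        for z in (.01,.056,.045):
            p=ray('wrist',a,z,st);q=ray('wrist',e,z,st); print(s[i],z,np.round((p+q)/2,4),np.degrees(np.arctan2(*(q-p)[1::-1])))
y=(r>215)&(g>180)&(b<90)
n,lab,s,c=cv2.connectedComponentsWithStats(cv2.morphologyEx(y.astype(np.uint8),cv2.MORPH_OPEN,np.ones((3,3))))
i=1+np.argmax(s[1:,4]); ys,xs=np.where(lab==i); P=np.array([ray('wrist',(x,yy),.056,st)[:2] for x,yy in zip(xs,ys)])
print(s[i], cv2.minAreaRect((P*1000).astype(np.float32)))
o=np.array(im,np.uint8); o[lab==i]=[0,0,255]; save(cv2.resize(o[120:260,180:360],None,fx=4,fy=4),'m.png')
E
python3 cam.py; python3 - <<'E'
from h import *
im=arm.grab_frame('wrist'); print(im[170:220:6,245],im[198:216:4,245:290:8])
E
```

```text
[256 149   7  19  82] 0.01 [ 0.4847 -0.2106  0.01  ] 136.31998985217976
[256 149   7  19  82] 0.056 [ 0.486  -0.2186  0.056 ] 136.31998985217976
[256 149   7  19  82] 0.045 [ 0.4857 -0.2167  0.045 ] 136.3199898521797
[256 177   7  16  77] 0.01 [ 0.4639 -0.1831  0.01  ] 136.4464816254039
[256 177   7  16  77] 0.056 [ 0.4677 -0.1944  0.056 ] 136.44648162540383
[256 177   7  16  77] 0.045 [ 0.4668 -0.1917  0.045 ] 136.4464816254038
[262 175  22  41 539] ((448.46343994140625, -194.07672119140625), (24.500398635864258, 47.49748611450195), 39.01493835449219)
[[199 147   0]
 [113  85   0]
 [232 179   0]
 [238 188   0]
 [237 184   0]
 [240 186   0]
 [233 184   0]
 [238 186   0]
 [255 208   0]] [[[240 186   0]
  [101  76   0]
  [117  87   0]
  [115  85   0]
  [239 216   0]
  [197 147   0]]

 [[237 188   0]
  [101  75   0]
  [114  84   0]
  [116  86   0]
  [239 215   0]
  [240 195   0]]

 [[233 184   0]
  [106  78   0]
  [117  84   0]
  [102  74   0]
  [236 207   0]
  [119  71  36]]

 [[234 184   0]
  [239 187   0]
  [ 93  68   0]
  [239 190   0]
  [237 207   0]
  [113  69  36]]

 [[237 185   0]
  [236 185   0]
  [235 185   0]
  [236 182   0]
  [253 225   0]
  [113  72  48]]]
```

```bash
sed -i 's/^y=.*/y=(r>222)\&(g>172)\&(b<90)|red/' cam.py; python3 cam.py | tail -1
```

```text
[ 237  175   47   44 1195] ((458.0970153808594, -184.28781127929688), (48.784942626953125, 47.41872787475586), 46.31324768066406)
```

View pics/m.png

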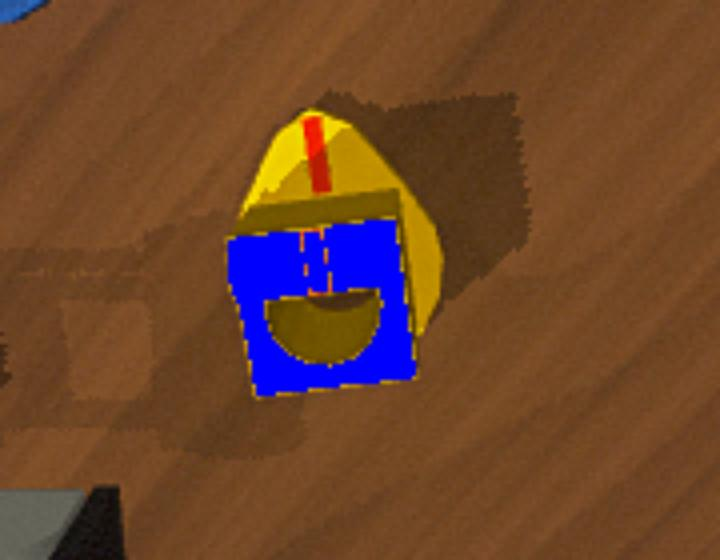

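Request:
move_arm(deltas=[[6.5, 13.7, -10, 0, 0, 3.3], [6.5, 13.7, -20, 0, 0, 3.25], [0, 0, -30, 0, 0, 0], [0, 0, -30, 0, 0, 0], [0, 0, -20, 0, 0, 0]])

```text
t: 2.88
eef_pos: [0.4551, -0.1874, 0.2924]
ee_rot: [3.141, 0.002, -0.774]
force: [0.0, 0.2, 0.2]
width: 0.0877
```

```bash
python3 cam.py; python3 -c "
from h import *
s=arm.get_state();print(s['eef_pos'],np.degrees(s['ee_rot']))"
```

```text
[280 149   6  26 139] 0.01 [ 0.4846 -0.2104  0.01  ] 136.1411873184916
[280 149   6  26 139] 0.056 [ 0.4897 -0.216   0.056 ] 136.1411873184916
[280 149   6  26 139] 0.045 [ 0.4885 -0.2147  0.045 ] 136.1411873184915
[279 191   8  23  57] 0.01 [ 0.4575 -0.1829  0.01  ] 142.4042530469585
[279 191   8  23  57] 0.056 [ 0.4674 -0.1934  0.056 ] 142.40425304695853
[279 191   8  23  57] 0.045 [ 0.465  -0.1909  0.045 ] 142.40425304695836
[ 246  180   76   69 2945] ((457.1868591308594, -187.1796875), (56.917640686035156, 54.35694885253906), 52.38878631591797)
[ 0.45403199 -0.18728169  0.28932583] [179.78398234   0.32868809 -44.38803671]
```

Request:
move_arm(deltas=[[4, 2.7, -14, 0, 0, 0.5], [0, 0, -20, 0, 0, 0], [0, 0, -20, 0, 0, 0], [0, 0, 0, 0, 0, 0], [0, 0, 0, 0, 0, 0]])

```text
t: 3.35
eef_pos: [0.4601, -0.1848, 0.2408]
ee_rot: [3.14, 0.001, -0.764]
force: [0.2, -0.0, 0.2]
width: 0.0879
```

```bash
python3 -c "
from h import *
s=arm.get_state();print(s['eef_pos'],np.degrees(s['ee_rot']),s['force'])"
```

```text
[ 0.46010116 -0.18475253  0.24081187] [ 1.79915705e+02  6.35241491e-02 -4.37767438e+01] [ 0.15186027 -0.03388694  0.23419027]
```

Request:
move_arm(deltas=[[-2, 0.4, -16, 0, 0, 0], [0, 0, -15, 0, 0, 0], [0, 0, -15, 0, 0, 0], [0, 0, 0, 0, 0, 0], [0, 0, 0, 0, 0, 0]])

```text
t: 3.77
eef_pos: [0.4587, -0.1841, 0.1957]
ee_rot: [-3.142, -0.0, -0.763]
force: [0.3, 0.4, 0.8]
width: 0.088
```

Request:
move_arm(deltas=[[0, 0, 0, 0, 0, 0], [0, 0, 0, 0, 0, 0], [0, 0, 0, 0, 0, 0], [0, 0, 0, 0, 0, 0], [0, 0, 0, 0, 0, 0]], claw=255, squeeze=25)

```text
t: 4.18
eef_pos: [0.4584, -0.1838, 0.1952]
ee_rot: [-3.141, -0.001, -0.763]
force: [0.9, 0.6, 0.4]
width: 0.0595
```

Request:
move_arm(deltas=[[0, 0, 0, 0, 0, 0], [0, 0, 0, 0, 0, 0], [0, 0, 0, 0, 0, 0], [0, 0, 0, 0, 0, 0], [0, 0, 0, 0, 0, 0]])

```text
t: 4.6
eef_pos: [0.4582, -0.1838, 0.1948]
ee_rot: [3.141, 0.0, -0.763]
force: [-1.3, 1.2, 4.8]
width: 0.0484
```

Request:
move_arm(deltas=[[0, 0, 10, 0, 0, 0], [0, 0, 25, 0, 0, 0], [0, 0, 30, 0, 0, 0], [-1, 22, 30, 0, 0, 2], [-1, 22, 30, 0, 0, 3]])

```text
t: 5.02
eef_pos: [0.4559, -0.1398, 0.3204]
ee_rot: [3.141, 0.001, -0.677]
force: [1.1, 0.0, -1.8]
width: 0.0474
```

Request:
move_arm(deltas=[[-2, 26, 25, 0, 0, 3.2], [-2, 26, 25, 0, 0, 3.2], [-2, 26, 20, 0, 0, 3.2], [-2, 26, 10, 0, 0, 3.2], [-2, 26, 0, 0, 0, 3.2]])

```text
t: 5.43
eef_pos: [0.4465, -0.0084, 0.4022]
ee_rot: [-3.138, -0.004, -0.394]
force: [0.7, -0.8, -2.1]
width: 0.0481
```

Request:
move_arm(deltas=[[-2, 26, 0, 0, 0, 3.2], [-2, 26, 0, 0, 0, 3.2], [-2, 26, 0, 0, 0, 3.2], [-2, 26, 0, 0, 0, 3.2], [0, 26, 0, 0, 0, 3.2]])

```text
t: 5.85
eef_pos: [0.4376, 0.1214, 0.3994]
ee_rot: [-3.141, 0.0, -0.114]
force: [0.6, -0.3, -1.2]
width: 0.048
```

Request:
move_arm(deltas=[[0, 20, 0, 0, 0, 3.2], [0, 20, 0, 0, 0, 3.2], [0, 10, 0, 0, 0, 0], [0, 0, 0, 0, 0, 0], [0, 0, 0, 0, 0, 0]])

```text
t: 6.27
eef_pos: [0.4381, 0.1703, 0.3992]
ee_rot: [3.141, 0.001, -0.006]
force: [-0.0, 0.2, -2.0]
width: 0.0481
```

```bash
python3 look.py w2.png; python3 cam.py
```

```text
6.2667 [0.43811636 0.17033446 0.39919785] [ 1.79967848e+02  4.78777583e-02 -3.47071547e-01] [-0.02124261  0.15549634 -1.96812574] 0.04809577101845345
dcam_hub 0.89 [284.4 268.4] [0.3238 0.1744 0.033 ]
shaft_seat 0.89 [273.8  90.1] [0.54   0.1835 0.05  ]
shaft_seat 0.6 [224.4 349.1] [0.2103 0.2571 0.05  ]
[256  15   6  29  52] 0.01 [0.6098 0.1997 0.01  ] -177.87555831548272
[256  15   6  29  52] 0.056 [0.5986 0.1961 0.056 ] -177.87555831548272
[256  15   6  29  52] 0.045 [0.6013 0.1969 0.045 ] -177.87555831548266
[281 169  10  41 410] 0.01 [0.4246 0.1715 0.01  ] 179.53848554890104
[281 169  10  41 410] 0.056 [0.4364 0.1714 0.056 ] 179.53848554890095
[281 169  10  41 410] 0.045 [0.4336 0.1714 0.045 ] 179.53848554890098
[279 248  14  34 451] 0.01 [0.3178 0.1726 0.01  ] -1.2689045447273566
[279 248  14  34 451] 0.056 [0.343  0.1724 0.056 ] -1.2689045447273366
[279 248  14  34 451] 0.045 [0.3369 0.1724 0.045 ] -1.2689045447273375
[ 244  165   85   47 2460] ((437.0393981933594, 170.83114624023438), (95.95469665527344, 52.90694808959961), 89.5519790649414)
```

View pics/w2.png

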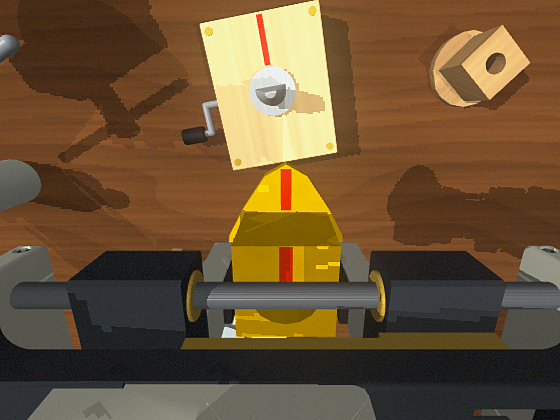

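```bash
cat > box.py <<'E'
from h import *
def fit(cam,u0,u1,v0,v1,st=None):
    im=arm.grab_frame(cam).astype(int); r,g,b=im[...,0],im[...,1],im[...,2]
    m=(r>130)&(g<0.5*r)&(b<0.5*r); k=np.zeros_like(m);k[v0:v1,u0:u1]=1; m&=k
    # keep biggest component
    n,lab,s,c=cv2.connectedComponentsWithStats(m.astype(np.uint8)); i=1+np.argmax(s[1:,4]); ys,xs=np.where(lab==i)
    P=np.array([ray(cam,(x,y),.045,st)[:2] for x,y in zip(xs,ys)])
    v=cv2.fitLine((P*1000).astype(np.float32),2,0,.01,.01).ravel(); 
    if v[0]<0: v[:2]*=-1
    L=(P*1000-v[2:])@v[:2]
    print(cam,s[i],'yaw',np.degrees(np.arctan2(v[1],v[0])),'ends',v[2:]+L.min()*v[:2],v[2:]+L.max()*v[:2])
    return im
def collar(cam,u0,u1,v0,v1,im,st=None):
    r,g,b=im[...,0],im[...,1],im[...,2]
    m=(abs(r-b)<30)&(r>150); k=np.zeros_like(m);k[v0:v1,u0:u1]=1;m&=k
    n,lab,s,c=cv2.connectedComponentsWithStats(m.astype(np.uint8)); i=1+np.argmax(s[1:,4]); ys,xs=np.where(lab==i)
    P=np.array([ray(cam,(x,y),.05,st)[:2] for x,y in zip(xs,ys)],np.float32)*1000
    print(cam,s[i],'collar circ',cv2.minEnclosingCircle(P), np.median(im[m],0))
if __name__=='__main__':
    st=arm.get_state()
    im=fit('wrist',230,300,0,80,st); collar('wrist',240,305,60,125,im,st)
    im=fit('top',190,215,110,150); collar('top',185,225,135,175,im)
    im=fit('scene',340,380,280,325); collar('scene',335,390,240,295,im)
E
python3 box.py
```

```text
wrist [255  15  15  51 281] yaw 9.525986 ends [564.96683397 189.95619856] [609.95550258 197.50569734]
wrist [ 249   67   46   49 1430] collar circ ((539.0603637695312, 185.6077880859375), 23.875497817993164) [221. 224. 221.]
top [201 122   4  20  32] yaw 9.367455 ends [567.90070403 189.93356759] [607.22015568 196.41991661]
top [195 144  23  20 210] collar circ ((539.258544921875, 184.4730224609375), 23.706790924072266) [214. 218. 214.]
scene [356 288   5  22  47] yaw 9.733795 ends [565.77525557 186.4279494 ] [605.94624098 193.31889114]
scene [348 266  29  20 343] collar circ ((539.61083984375, 182.1710205078125), 24.572357177734375) [182. 190. 187.]
```

Request:
move_arm(deltas=[[25, 4, 0, 0, 0, 2.5], [25, 4, 0, 0, 0, 2.5], [25, 4, 0, 0, 0, 2.5], [25, 3, 0, 0, 0, 2.3], [1, 0, 0, 0, 0, 0]])

```text
t: 7.03
eef_pos: [0.5427, 0.1856, 0.3989]
ee_rot: [3.141, -0.0, 0.167]
force: [0.2, -0.0, -1.1]
width: 0.0479
```

Request:
move_arm(deltas=[[0, 0, -20, 0, 0, 0], [0, 0, -20, 0, 0, 0], [0, 0, -20, 0, 0, 0], [0, 0, 0, 0, 0, 0], [0, 0, 0, 0, 0, 0]])

```text
t: 7.45
eef_pos: [0.5391, 0.1848, 0.3392]
ee_rot: [3.14, 0.002, 0.165]
force: [0.9, -0.4, -0.0]
width: 0.0479
```

```bash
python3 look.py w3.png; python3 - <<'E'
from h import *
st=arm.get_state()
im=arm.grab_frame('scene'); a=cv2.resize(im[150:330,270:470],None,fx=2,fy=2); w=arm.grab_frame('wrist')
o=np.zeros((360,400+480,3),np.uint8); o[:,:400]=a; o[:,400:]=cv2.resize(w,(480,360)); save(cv2.resize(o,(800,327)),'c3.png')
E
```

```text
7.45 [0.53907942 0.1848068  0.33917899] [1.79924087e+02 1.12973138e-01 9.44791934e+00] [ 0.88741576 -0.42102706 -0.04338955] 0.04788184367061018
dcam_hub 0.94 [285.  267.6] [0.4604 0.1739 0.033 ]
```

View pics/c3.png

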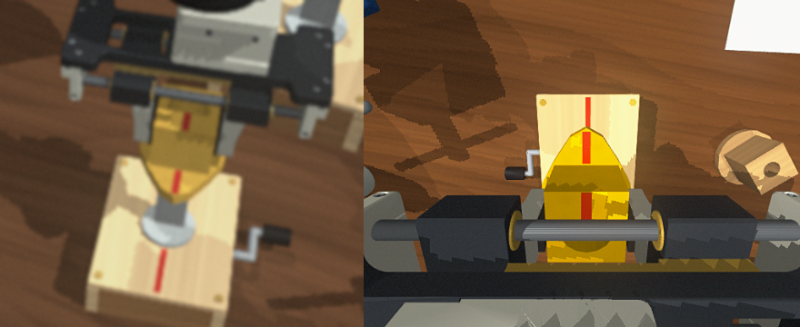

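```bash
python3 - <<'E'
from h import *
st=arm.get_state(); im=arm.grab_frame('wrist').astype(int); r,g,b=im[...,0],im[...,1],im[...,2]
m=(r>130)&(g<.5*r)&(b<.5*r)&(r>150)&(g<70)
n,lab,s,c=cv2.connectedComponentsWithStats(m.astype(np.uint8))
Rt=R.from_euler('xyz',st['ee_rot']).as_matrix()
for i in range(1,n):
  if s[i,4]>60:
    for h in (.01,.056):
      print(s[i],h,np.round(1000*Rt.T@(ray('wrist',c[i],st['eef_pos'][2]-.195+h,st)-st['eef_pos']),1))
E
```

```text
[285 125   6  38 182] 0.01 [ 66.5  -0.8 185.1]
[285 125   6  38 182] 0.056 [ 70.8  -1.  139.2]
[281 169  10  41 328] 0.01 [ 38.2  -1.9 185.1]
[281 169  10  41 328] 0.056 [ 50.4  -1.8 139.1]
[279 248  14  34 463] 0.01 [ -8.3  -1.9 185. ]
[279 248  14  34 463] 0.056 [ 16.9  -1.8 139. ]
```

Request:
move_arm(deltas=[[-0.5, -1.5, -10, 0, 0, 0], [0, 0, -10, 0, 0, 0], [0, 0, -10, 0, 0, 0], [0, 0, -8, 0, 0, 0], [0, 0, -6, 0, 0, 0]])

```text
t: 8.17
eef_pos: [0.5384, 0.1835, 0.2938]
ee_rot: [3.141, 0.002, 0.165]
force: [-0.2, 0.3, -1.6]
width: 0.0478
```

Request:
move_arm(deltas=[[0, 0, -4, 0, 0, 0], [0, 0, -4, 0, 0, 0], [0, 0, -4, 0, 0, 0], [0, 0, 0, 0, 0, 0], [0, 0, 0, 0, 0, 0]])

```text
t: 8.58
eef_pos: [0.5388, 0.1838, 0.2836]
ee_rot: [3.141, 0.0, 0.166]
force: [-0.5, -0.5, -1.2]
width: 0.0482
```

Request:
move_arm(deltas=[[0, 0, -4, 0, 0, 0], [0, 0, -4, 0, 0, 0], [0, 0, -4, 0, 0, 0], [0, 0, 0, 0, 0, 0], [0, 0, 0, 0, 0, 0]])

```text
t: 9.0
eef_pos: [0.5387, 0.1836, 0.2713]
ee_rot: [3.141, 0.001, 0.165]
force: [1.1, -0.6, -1.0]
width: 0.0478
```

Request:
move_arm(deltas=[[0, 0, -5, 0, 0, 0], [0, 0, -5, 0, 0, 0], [0, 0, -5, 0, 0, 0], [0, 0, -3, 0, 0, 0], [0, 0, 0, 0, 0, 0]])

```text
t: 9.42
eef_pos: [0.5385, 0.1835, 0.2526]
ee_rot: [3.141, 0.002, 0.165]
force: [-0.0, -0.6, -1.3]
width: 0.048
```

Request:
move_arm(deltas=[[0, 0, -2, 0, 0, 0], [0, 0, -2, 0, 0, 0], [0, 0, -2, 0, 0, 0], [0, 0, -1, 0, 0, 0], [0, 0, 0, 0, 0, 0]])

```text
t: 9.83
eef_pos: [0.5387, 0.1837, 0.2464]
ee_rot: [3.141, 0.0, 0.165]
force: [0.4, -0.5, -1.2]
width: 0.0476
```

Request:
move_arm(deltas=[[0, 0, -1, 0, 0, 0], [0, 0, -1, 0, 0, 0], [0, 0, -1, 0, 0, 0], [0, 0, 0, 0, 0, 0], [0, 0, 0, 0, 0, 0]])

```text
t: 10.25
eef_pos: [0.5388, 0.1838, 0.2448]
ee_rot: [-3.142, -0.001, 0.166]
force: [-3.7, -0.4, 8.1]
width: 0.048
```

Request:
move_arm(deltas=[[0, 0, 0, 0, 0, 0], [0, 0, 0, 0, 0, 0], [0, 0, 0, 0, 0, 0], [0, 0, 0, 0, 0, 0], [0, 0, 0, 0, 0, 0]], claw=0)

```text
t: 10.67
eef_pos: [0.5388, 0.1837, 0.2435]
ee_rot: [3.141, 0.0, 0.165]
force: [-0.0, -0.2, -0.0]
width: 0.0752
```

Request:
move_arm(deltas=[[0, 0, 0, 0, 0, 0], [0, 0, 0, 0, 0, 0], [0, 0, 5, 0, 0, 0], [0, 0, 10, 0, 0, 0], [0, 0, 20, 0, 0, 0]])

```text
t: 11.08
eef_pos: [0.5382, 0.1833, 0.2778]
ee_rot: [3.14, 0.003, 0.165]
force: [0.2, -0.4, -0.6]
width: 0.0878
```

Request:
move_arm(deltas=[[0, 0, 30, 0, 0, 0], [0, 0, 30, 0, 0, 0], [-15, 0, 30, 0, 0, 0], [-25, 0, 20, 0, 0, 0], [-25, 0, 0, 0, 0, 0]])

```text
t: 11.5
eef_pos: [0.4744, 0.1841, 0.3941]
ee_rot: [-3.139, -0.007, 0.165]
force: [0.0, 1.1, 0.6]
width: 0.0877
```

Request:
move_arm(deltas=[[-15, 0, 0, 0, 0, 0], [0, 0, 0, 0, 0, 0], [0, 0, 0, 0, 0, 0], [0, 0, 0, 0, 0, 0], [0, 0, 0, 0, 0, 0]])

```text
t: 11.92
eef_pos: [0.4593, 0.1838, 0.3889]
ee_rot: [3.142, -0.0, 0.165]
force: [0.5, -0.6, 0.1]
width: 0.0875
```

```bash
python3 - <<'E'
from h import *
st=arm.get_state(); print(st['t'],st['eef_pos'],st['width'])
s=arm.grab_frame('scene'); w=arm.grab_frame('wrist'); t=arm.grab_frame('top')
o=np.zeros((600,800,3),np.uint8); o[:300,:400]=cv2.resize(s[200:350,280:480],(400,300)); o[:300,400:]=cv2.resize(t[80:230,130:330],(400,300)); o[300:,:]=cv2.resize(w[:210,130:410],(800,600))[:300]
o[300:]=0; o[300:,:400]=cv2.resize(w[0:210,140:420],(400,300)); save(o,'f.png')
r,g,b=[w[...,i].astype(int) for i in range(3)]
m=(r>150)&(g<70)&(b<70)
n,lab,ss,c=cv2.connectedComponentsWithStats(m.astype(np.uint8))
for i in range(1,n):
  if ss[i,4]>30:
    ys,xs=np.where(lab==i); v=cv2.fitLine(np.c_[xs,ys].astype(np.float32),2,0,.01,.01).ravel()
    for z in (.045,.06,.106):
      p=ray('wrist',v[2:],z,st);q=ray('wrist',v[2:]-8*v[:2],z,st);print(ss[i],z,np.round(p,4),np.degrees(np.arctan2(*(q-p)[1::-1])))
for n in('wrist','top','scene'):
  arm.grab_frame(n)
  for d in arm.spot_point('dcam_hub',n)[:1]: print(n,d['score'],ray(n,d['xy'],.083,st))
E
```

```text
11.9167 [0.45934015 0.18383752 0.38886855] 0.08747525557628884
[297  37   5  19  44] 0.045 [0.6031 0.1969 0.045 ] -174.99076592165895
[297  37   5  19  44] 0.06 [0.6002 0.197  0.06  ] -174.9907659216591
[297  37   5  19  44] 0.106 [0.5912 0.1973 0.106 ] -174.9907659216591
[298  83   6  24  42] 0.045 [0.5551 0.187  0.045 ] 17.5506403473255
[298  83   6  24  42] 0.06 [0.5544 0.1876 0.06  ] 17.550640347325533
[298  83   6  24  42] 0.106 [0.5523 0.1893 0.106 ] 17.5506403473255
[204 309  11  24 145] 0.045 [0.269  0.2548 0.045 ] 175.8416760961885
[204 309  11  24 145] 0.06 [0.2816 0.2522 0.06  ] 175.84167609618865
[204 309  11  24 145] 0.106 [0.32   0.2443 0.106 ] 175.84167609618845
wrist 0.93 [0.53965529 0.18683198 0.083     ]
top 0.97 [0.53711175 0.18414741 0.083     ]
scene 0.68 [0.53633652 0.18454132 0.083     ]
```

View pics/f.png

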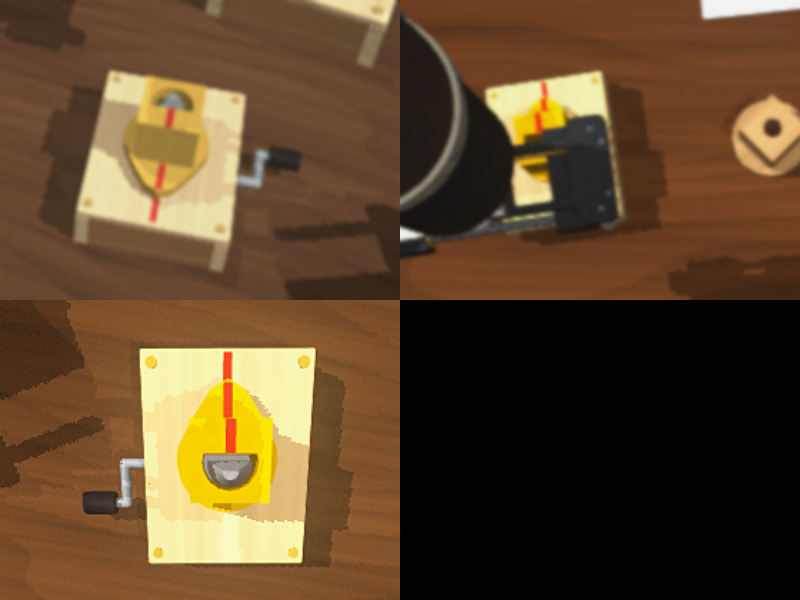

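```bash
python3 -c "
from station import arm
print(arm.job_done())"
```

```text
the job is handed in; nothing more can be done
None
```

The yellow cam is on the shaft of the smaller toy box, and I handed the job in at about 12 s of the 38 s allowed. I gripped the hub on its two sides square to the nose line, turned it to match the box's red line (about 9.5°), lowered it onto the shaft and let go. The arm touched neither the blue cam nor the wheel.

- **Seating:** the cam slid down with no resistance, then met the collar with 8 N at TCP height 0.245 m, which is the height expected when fully home. In the last pictures the shaft top shows in the bore at about the hub's top face.
- **Alignment:** in the scene and wrist pictures the red lines run on from each other, and the flats face each other. The fitted line angles from those pictures were too few-pixelled to be any use (about 5° and 17°), so I judged by eye there.
- **Position:** the three cameras put the hub within about 4 mm of each other around the shaft axis, roughly what their 2 mm calibration would give.
- **Release:** the gripper is fully open and about 0.15 m above and clear of the cam.

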